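# Loupe check of the flagged nozzle

## Task

One of the two nozzles still has to be checked under the loupe: the one on the inspection stand that carries the red token (green means already passed). Pick the loupe up by its handle and hold it level above that nozzle, centred over it, with the lens ring at the same height as the yellow focus collar on that stand's post. Finish while still holding it there, steady and touching nothing else, and leave the nozzles, tokens, collars and everything else around undisturbed.

Things in the scene. Friction and masses are not known exactly. Their poses are not given: they have to be found in the camera images.
- loupe: loupe lying flat: dark steel ring, 68 mm across, with a lens; flat-sided wooden handle 16 mm wide, from 45 to 135 mm from the lens centre along -x; ring and handle 18 mm high, undersides flush; about 0.09 kg. Origin under the lens centre at the underside; x from handle to lens, z up. At the start x points to the robot's left within 0.35 rad
- lens_center (a point): centre of the lens ring, 9 mm above the loupe's underside; its axes are the loupe's
- loupe_grip (a point): middle of the loupe's handle, 85 mm from the lens centre, 9 mm above the underside
- stand_a: fixed stand: aluminium plate 10 mm thick (x -42 to +68, y -50 to +50 mm), round rubber pad 2 mm high over its origin, a post at x = +55, 10 mm thick, top 190 mm above the worktop, with a yellow collar. A token stands at x = -28, y = +33. Origin on the worktop under the pad's centre; z up; yaw within 0.3 rad, post away from the robot. This one stands to the robot's left
- stand_b: fixed stand: aluminium plate 10 mm thick (x -42 to +68, y -50 to +50 mm), round rubber pad 2 mm high over its origin, a post at x = +55, 10 mm thick, top 190 mm above the worktop, with a yellow collar. A token stands at x = -28, y = +33. Origin on the worktop under the pad's centre; z up; yaw within 0.3 rad, post away from the robot. This one stands to the robot's right
- nest_a (a point): top centre of the pad of stand_a, 12 mm above the worktop, where its nozzle stands
- nest_b (a point): top centre of the pad of stand_b, 12 mm above the worktop, where its nozzle stands
- mark_a (a point): centre of the yellow focus collar (22 mm diameter, 16 mm high, with a small screw to its far side) on the post of stand_a; its height is the focal height, 105 to 165 mm above the worktop, different in every episode. The collar is held by light friction
- mark_b (a point): centre of the yellow focus collar (22 mm diameter, 16 mm high, with a small screw to its far side) on the post of stand_b; its height is the focal height, 105 to 165 mm above the worktop, different in every episode. The collar is held by light friction
- nozzle_steel: nozzle, loose, grey steel, standing upright tip up on the pad of one of the stands; hexagonal foot about 26 x 30 mm, 44 mm high; origin in the centre of its underside
- nozzle_brass: nozzle, loose, brass, standing upright tip up on the pad of one of the stands; hexagonal foot about 30 x 34 mm, 44 mm high; origin in the centre of its underside
- token_red: small red token, loose, 24 mm diameter, 18 mm high, standing on the plate of one of the stands: it flags the nozzle to be checked; origin in the centre of its underside
- token_green: small green token, loose, 24 mm diameter, 18 mm high, standing on the plate of one of the stands: that nozzle has passed; origin in the centre of its underside
- blue_lid: bystander: round blue lid, 76 mm diameter, 11 mm high, on the worktop between the stands; origin in the centre of its underside
- screwdriver: bystander: orange-handled screwdriver, 192 mm long, 27 mm high, on the worktop at the robot's right; origin under its middle
- plastic_cup: bystander: white plastic cup, 85 mm diameter, 93 mm high, at the robot's left; origin in the centre of its underside
Not all that is in view belongs to the job. There is more than one size of the loupe; the job needs the larger.

How it is judged:
On the way:
1. the loupe is lifted clear of the worktop in the fingers (height (world z) of each of lens_center, loupe_grip above 0.05 m and contact force between the fingers and loupe above 1 N), for 0.2 s.
At the end, for the whole second after the job is handed in: Fingers hold the loupe still, level within 0.09 rad, lens centre within 12 mm sideways of the red-token stand's pad centre and 8 mm of its collar's height, touching no stand or nozzle. Nozzles within 8 mm, tokens 15, collars 6, bystanders 30 mm of their starts (((horizontal distance between token_red and nest_a below 0.075 m and horizontal distance between lens_center and nest_a below 0.012 m and z of lens_center in the frame of mark_a between -0.008 and 0.008 m) or (horizontal distance between token_red and nest_b below 0.075 m and horizontal distance between lens_center and nest_b below 0.012 m and z of lens_center in the frame of mark_b between -0.008 and 0.008 m)) and angle between loupe's own z axis and vertical below 0.09 rad and contact force between the fingers and loupe above 1 N and linear speed of loupe below 0.02 m/s and angular speed of loupe below 0.15 rad/s and contact force between loupe and stand_a below 0.1 N and contact force between loupe and stand_b below 0.1 N and contact force between loupe and nozzle_steel below 0.1 N and contact force between loupe and nozzle_brass below 0.1 N and distance of each of nozzle_steel, nozzle_brass from where it was at the start of the episode below 0.008 m and distance of each of token_red, token_green from where it was at the start of the episode below 0.015 m and distance of each of mark_a, mark_b from where it was at the start of the episode below 0.006 m and distance of each of blue_lid, screwdriver, plastic_cup from where it was at the start of the episode below 0.03 m); the arm keeps its last pose, push and grip.
It fails at once if a nozzle, token, collar or bystander is disturbed (distance of any of nozzle_steel, nozzle_brass from where it was at the start of the episode above 0.008 m or distance of any of token_red, token_green from where it was at the start of the episode above 0.015 m or distance of any of mark_a, mark_b from where it was at the start of the episode above 0.006 m or distance of any of blue_lid, screwdriver, plastic_cup from where it was at the start of the episode above 0.03 m).
It fails at once if the loupe or the robot strikes a stand (contact force between any of loupe, the fingers, the arm and stand_a above 4 N or contact force between any of loupe, the fingers, the arm and stand_b above 4 N).
It also fails if it takes over 37 s, if anything falls off the work surface, if the arm or the gripper's body presses on something with over 40 N, if the wrist force passes 120 N, or if a joint passes its speed limit or range.

## Robot

A 7-joint arm with a two-finger parallel gripper is mounted at the origin on a cart in front of the work surface, level with it; the furniture and walls round the work are solid. World frame = base frame: x ahead of the robot, y to its left, z up, the work surface at z = 0. Lengths are in m, angles in rad, forces in N, time in s.
With the tool pointing down it reaches from about 0.4 to 0.85 m from the base axis. Payload 10.4 kg.
Tool frame: the origin (TCP) lies midway between the tips of the shut fingers; the grasp point (between the pads) lies 19 mm behind it; z points along the fingers, y is the line along which they close (so a half turn about z gives the same grasp; the last joint's range is limited). The gripper opens to 87 mm and grips with 3 to 60 N. Pads are 19 mm wide; open, the fingers measure 117 mm over their backs; the gripper's body (75 mm by 190 mm) begins 51 mm behind the grasp point.
Start: joints at [-1.149, 0.332, -0.065, 1.46, 0.022, 1.35, -0.088], TCP at [0.269, 0.564, 0.223] pointing down, gripper open.
Joint ranges: [-2.6, 2.6], [-0.5, 2.12], [-1.47, 1.34], [0.16, 2.42], [-1.27, 4.41], [0.06, 2.06], [-2.6, 2.6]. Speed limits (rad/s): [2.22, 2.22, 2.79, 2.79, 3.14, 3.14, 3.14].

## Interface

Orientations are given as [roll, pitch, yaw] about the fixed x, y, z axes, in that order (R = Rz(yaw) Ry(pitch) Rx(roll)).
In Python, from bench import robot gives the robot as it stands. The module is installed in compiled form; this text tells all that it offers.
- The arm moves only by the tool apply_moves, never from a script. Its argument "steps" is a list of rows, each an object of numbers: "x", "y", "z": the shift along the tool's x, y, z in m; "yaw": the turn about the tool's z in degrees. In form: [{"x": .., "y": .., "z": .., "yaw": ..}, ...]. A call has 1 to 8 rows; each row shifts and turns the commanded pose from where the row before left it, along the tool's axes as they then stand; what a row does not reach is not made up. A row lasts 1/8 s, in which the tool goes at most 62.5 mm and 10.7 degrees, less where a joint would pass 70% of its speed; a pose out of reach is approached as far as the arm can. A call with a gripper value outside its range is refused whole. "jaw" is the opening, from 0 (shut) to 1 (fully open), set as the call begins (left out, the last holds). The fingers move at their own pace and stop on an object; "newtons" is the grip in N (left out, the last holds). Time passes only in rows, so rows that do not move let the fingers close. It gives the time, the measured TCP pose, the force, the opening and the grip force at its end, in the units of the state.
- robot.get_state(): the state, without advancing time (a new reading comes with each control period).
- robot.read_camera(name): name is "scene" or "top"; returns a dict with "img" (384x512x3 uint8, red, green, blue), "range_z" (384x512 float32, m along the optical axis (not along the pixel's ray), 0 where there is no reading), "mtx" (3x3 intrinsics, pixels), "k1" (the pictures are not rectified: a ray, as slopes to the right and down, at radius r is drawn at 1 + k1 r^2 times it, then the intrinsics apply), "xyz" and "orientation" of the camera in the world. Camera axes: x right, y down, z forward; pixel columns grow to the right and rows downward; lengths in m; the calibration is good to about 2 mm. A picture is of the moment at which its call begins.
- robot.close_job(): hands the job in; it is judged then, once.
The state is a dict: "time_s": time; "qpos": joint angles; "qvel": joint speeds; "tau": joint torques, N m; "tool_pos": TCP position; "eef_rot": TCP orientation; "contact_force": force on the tool from outside, world axes, zero at the start; "torque": the same for the moment, N m; "finger_gap": opening from 0.0 (shut) to 1.0 (fully open); "finger_force": force on a finger pad.
Only numpy, scipy, OpenCV 4.12 (cv2) and the standard library are available. Lean on these libraries where they do the work, as an engineer would, in place of code of your own. Each camera call takes 0.05 s, during which the arm holds its last target. There are 200 camera calls.

## Working session

There is one attempt and no reset: what is moved stays moved. The work goes in short steps, Python scripts to look and compute and a tool call to move; the robot and the scene stay as the last step left them, time stands still between calls to the robot, and variables do not carry over. Pictures are saved under pics/ and viewed, at most 10 in all, crops included, and the job is handed in when it is done.

Besides the shell and the picture viewer there is one more tool, called after "Call:" by a JSON object that holds its "api" and its "payload". apply_moves: Moves the arm, as the interface text tells. Its arguments: {"type":"object","properties":{"steps":{"type":"array"},"jaw":{"type":"number"},"newtons":{"type":"number"}},"required":["steps"]}

```bash
mkdir -p pics
cat > h.py <<'E'
import numpy as np, cv2, pickle
from scipy.spatial.transform import Rotation as R
from bench import robot
def grab(n,tag):
    c=robot.read_camera(n); pickle.dump(c,open(f'{tag}.pkl','wb')); return c
def load(tag): return pickle.load(open(f'{tag}.pkl','rb'))
def cloud(c):
    h,w=c['range_z'].shape; K=np.array(c['mtx'],float)
    u,v=np.meshgrid(np.arange(w),np.arange(h))
    p=cv2.undistortPoints(np.stack([u,v],-1).reshape(-1,1,2).astype(float),K,np.array([c['k1'],0,0,0.])).reshape(h,w,2)
    z=c['range_z'][...,None]
    P=np.concatenate([p*z,z],-1)
    o=np.array(c['orientation'],float)
    M=o if o.shape==(3,3) else R.from_euler('xyz',o).as_matrix()
    W=P@M.T+np.array(c['xyz']); W[c['range_z']==0]=np.nan
    return W
def save(img,name,crop=None,f=1):
    if crop: u0,u1,v0,v1=crop; img=img[v0:v1,u0:u1]
    cv2.imwrite('pics/'+name,cv2.resize(img,None,fx=f,fy=f,interpolation=cv2.INTER_CUBIC)[:,:,::-1])
E
python3 - <<'E'
from h import *
for n in('top','scene'):
    c=grab(n,n); print(n,c['xyz'],c['orientation'],c['k1']); save(c['img'],n+'.png',None,1.5)
print(robot.get_state())
E
```

```text
top [0.38077589 0.03029769 1.01751016] [-2.93226252e+00 -2.44955128e-03 -1.58018268e+00] -0.05805657506689096
scene [ 0.03540026 -0.84887672  0.82592698] [-2.18967505 -0.00819012 -0.53550835] -0.17673541816663624
{'time_s': 0.1, 'qpos': array([-1.14857316,  0.33279024, -0.06470073,  1.46086468,  0.02161143,
        1.34988057, -0.08853537]), 'qvel': array([-2.67659177e-04, -5.36555196e-04, -7.79354173e-04, -2.33578781e-03,
        1.93851195e-03, -2.12367391e-05, -1.40833868e-03]), 'tau': array([ 3.07626608e-03, -6.24542212e+01,  2.54861108e-02, -3.90717781e+01,
       -6.14733389e-02,  3.66644806e-02,  7.40975725e-05]), 'tool_pos': array([0.26879479, 0.56386658, 0.2218415 ]), 'eef_rot': array([-3.14034746e+00,  6.72256358e-05,  2.69675673e+00]), 'contact_force': array([-0.18306695, -0.13158127, -0.15725505]), 'torque': array([ 0.00932741, -0.01837224,  0.03986841]), 'finger_force': 0.0, 'finger_gap': 1.0019886454439961}
```

View pics/top.png

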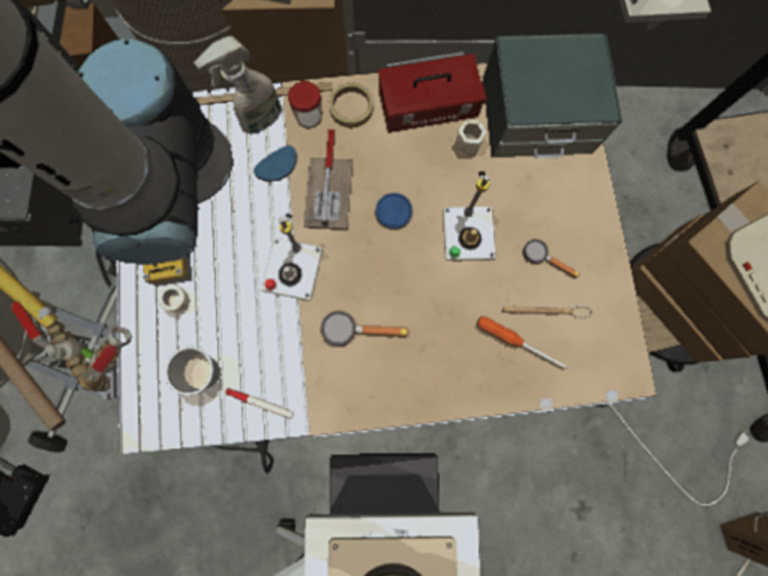

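View pics/scene.png

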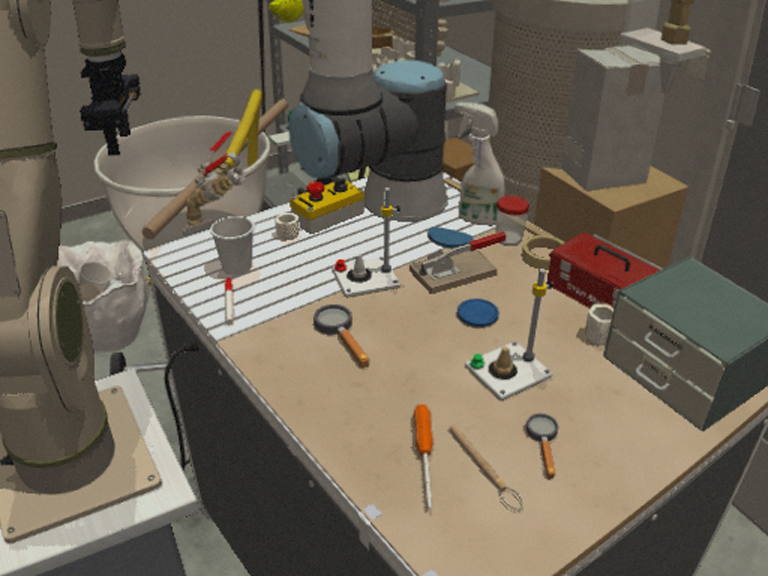

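The scene picture shows the red token at (340,265), on the left stand, with its collar at (386,212). The green token is on the right stand. Things that could be taken for the loupe, in top-picture pixels: the large one at (338,328) with handle to (405,331), the small one at (537,252), and possibly the whisk at (580,312). I choose the large one at (338,328). Next I measure and check it in a crop.

Run:
```python
from h import *
t=load('top');s=load('scene');T=cloud(t);S=cloud(s)
a=t['img'][130:240,160:290]; b=s['img'][115:250,190:320]
big=np.hstack([cv2.resize(a,(390,400)),cv2.resize(b,(390,400))])
save(big,'crop.png')
def p(n,C,u,v): print(n,np.round(C[int(v),int(u)],3))
p('table',T,250,250);p('ring top edge',T,225,209);p('handle',T,255,220);p('handle end',T,270,221)
# loupe points above table, region
reg=T[195:240,205:280].reshape(-1,3); m=(reg[:,2]>.008)&(reg[:,2]<.03); q=reg[m]; print('loupe n',m.sum(),q.min(0),q.max(0))
np.save('loupe.npy',q)
# collars in both images: yellow
for n,c,C in(('top',t,T),('scene',s,S)):
    hsv=cv2.cvtColor(c['img'],cv2.COLOR_RGB2HSV)
    for nm,lo,hi in(('yel',(22,150,100),(32,255,255)),('red',(0,180,100),(6,255,255)),('grn',(50,150,80),(75,255,255))):
        mk=cv2.inRange(hsv,lo,hi); k,l,st,ce=cv2.connectedComponentsWithStats(mk)
        for i in range(1,k):
            w=C[l==i]; w=w[np.isfinite(w).all(1)]
            if 5<st[i,4]<300 and len(w) and np.median(w[:,2])>-.01 and np.median(w[:,2])<.25: print(n,nm,st[i],np.round(np.median(w,0),3),np.round(w.min(0),3),np.round(w.max(0),3))
```

```text
table [0.409 0.027 0.002]
ring top edge [0.527 0.099 0.013]
handle [0.493 0.012 0.02 ]
handle end [ 0.491 -0.031  0.015]
loupe n 632 [ 0.4656227  -0.03428827  0.00800052] [0.56948686 0.15804776 0.02193393]
top yel [318 120   3   5  10] [ 0.732 -0.157  0.161] [ 0.729 -0.159  0.158] [ 0.738 -0.154  0.164]
top yel [322 122   4   5  12] [ 0.727 -0.168  0.162] [ 0.722 -0.173  0.158] [ 0.734 -0.164  0.165]
top yel [188 149   6   6  13] [0.654 0.177 0.151] [0.652 0.174 0.148] [0.666 0.186 0.154]
top yel [ 96 173  26  14 171] [0.607 0.43  0.057] [0.589 0.394 0.049] [0.628 0.467 0.149]
top yel [ 25 210  12   8  45] [0.505 0.613 0.107] [0.495 0.605 0.097] [0.515 0.633 0.113]
top red [194  55  19  17 173] [0.954 0.162 0.09 ] [0.926 0.135 0.085] [0.979 0.189 0.094]
top red [218  87   4  23  46] [0.85  0.112 0.065] [0.816 0.109 0.06 ] [0.886 0.118 0.071]
top red [497 176   3   3   7] [ 0.619 -0.744  0.001] [ 0.615 -0.75  -0.002] [ 0.623 -0.741  0.003]
top red [178 187   5   4  12] [0.587 0.23  0.028] [0.582 0.223 0.017] [0.59  0.235 0.033]
top red [  8 201  18  25 154] [0.5   0.627 0.151] [0.47  
[... 735 characters left out ...]
0.411 0.436 0.156] [0.443 0.484 0.201]
scene red [205 121  11   7  56] [0.63  0.429 0.089] [0.615 0.414 0.081] [0.646 0.448 0.093]
scene red [332 131  20  10 135] [0.947 0.157 0.09 ] [0.916 0.13  0.086] [0.975 0.193 0.094]
scene red [314 155  22   8  42] [0.849 0.111 0.063] [0.81  0.105 0.057] [0.882 0.12  0.067]
scene red [224 173   6   7  26] [0.582 0.227 0.019] [0.573 0.22  0.013] [0.59  0.239 0.03 ]
scene red [428 176  10   8  26] [ 1.029 -0.147  0.079] [ 1.    -0.157  0.077] [ 1.04  -0.13   0.083]
scene red [151 185   3   8  21] [0.371 0.285 0.014] [0.362 0.27  0.011] [0.379 0.306 0.018]
scene grn [314 236   8   9  47] [ 0.643 -0.136  0.018] [ 0.636 -0.146  0.011] [ 0.654 -0.125  0.03 ]
```

View pics/crop.png

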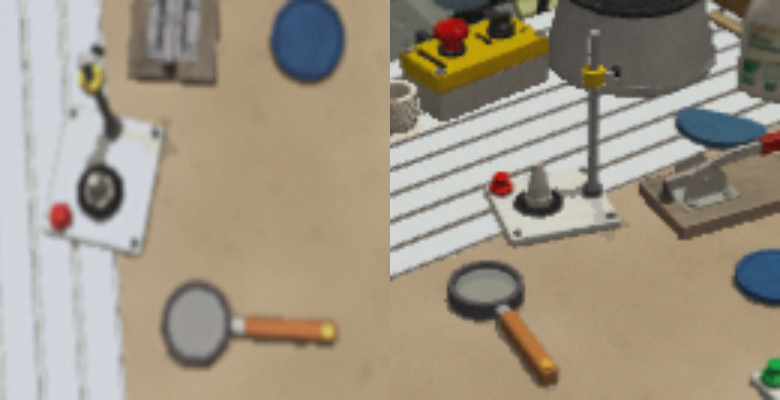

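Run:
```python
from h import *
t=load('top');s=load('scene')
print("z bias table",)
for n,c in(('top',t),('scene',s)):
    C=cloud(c); hsv=cv2.cvtColor(c['img'],cv2.COLOR_RGB2HSV); X,Y,Z=C[...,0],C[...,1],C[...,2]
    box=lambda a,b,cc,d:(X>a)&(X<b)&(Y>cc)&(Y<d)
    print(n,'table',np.nanmedian(Z[box(.4,.46,-.02,.1)]))
    L=box(.42,.57,-.05,.16)
    hn=L&(hsv[...,0]>4)&(hsv[...,0]<16)&(hsv[...,1]>165)&(Z>.008)&(Z<.03)
    q=C[hn]; m=q.mean(0); d=np.linalg.svd(q[:,:2]-m[:2])[2][0]; d=d if d[1]>0 else -d
    pr=(q[:,:2]-m[:2])@d
    print(' handle n',len(q),m,'dir',d,'yaw',np.arctan2(d[1],d[0]),pr.min(),pr.max(), 'Ztop',np.percentile(q[:,2],[50,90]))
    rg=box(.44,.57,.03,.14)&(hsv[...,1]<90)&(Z>-.002)&(Z<.03)
    q=C[rg]; (cx,cy),r=cv2.minEnclosingCircle(q[:,:2].astype(np.float32)); print(' ring',len(q),q.mean(0),(cx,cy),r,np.percentile(q[:,2],[10,50,90]))
    B=box(.53,.72,.1,.28)
    for lo,hi in((.022,.03),(.03,.056),(.06,.12),(.12,.135),(.135,.16),(.16,.2)):
        q=C[B&(Z>lo)&(Z<hi)]
        if len(q): print('  band',lo,hi,len(q),np.round(np.median(q,0),4),np.round(q.min(0),3),np.round(q.max(0),3))
    pl=B&(Z>.005)&(Z<.016)&(hsv[...,1]<60)&(hsv[...,2]>150); k,l,st,ce=cv2.connectedComponentsWithStats(pl.astype(np.uint8)); i=1+st[1:,4].argmax(); q=C[l==i]
    r=cv2.minAreaRect(q[:,:2].astype(np.float32)); print(' plate',len(q),np.median(q[:,2]),r)
    bk=B&(Z>.004)&(Z<.022)&(hsv[...,2]<60); q=C[bk]; print(' pad',len(q),cv2.minEnclosingCircle(q[:,:2].astype(np.float32)) if len(q) else 0)
    y=B&(hsv[...,0]>20)&(hsv[...,0]<34)&(hsv[...,1]>130)&(Z>.1); q=C[y]; print(' collar',len(q),np.median(q,0),q.min(0),q.max(0))
    # obstacles high near workspace
    q=C[(X>.2)&(X<.9)&(Y>-.2)&(Y<.5)&(Z>.2)]; print(' high',len(q),q.min(0) if len(q) else '',q.max(0) if len(q) else '')
```

```text
z bias table
top table -0.00010661978669890271<stdin>:10: RuntimeWarning: Mean of empty slice.
  ret = um.true_divide(
Traceback (most recent call last):
ValueError: zero-size array to reduction operation minimum which has no identity
```

```bash
cat > m.py <<'E'
from h import *
for n in('top','scene'):
    c=load(n)
    C=cloud(c); hsv=cv2.cvtColor(c['img'],cv2.COLOR_RGB2HSV).astype(int); X,Y,Z=C[...,0],C[...,1],C[...,2]
    box=lambda a,b,cc,d:(X>a)&(X<b)&(Y>cc)&(Y<d)
    print(n,'table',np.nanmedian(Z[box(.4,.46,-.02,.1)]))
    hn=box(.44,.54,-.06,.04)&(Z>.009)&(Z<.03)
    q=C[hn]; m=q.mean(0); d=np.linalg.svd(q[:,:2]-m[:2])[2][0]; d=d if d[1]>0 else -d
    pr=(q[:,:2]-m[:2])@d
    print(' handle n',len(q),m,'dir',d,'yaw',np.arctan2(d[1],d[0]),pr.min(),pr.max(), 'Ztop',np.percentile(q[:,2],[50,90]))
    rg=box(.44,.57,.045,.14)&(hsv[...,1]<90)&(Z>.004)&(Z<.03)
    q=C[rg]; print(' ring',len(q),q.mean(0),cv2.minEnclosingCircle(q[:,:2].astype(np.float32)) if len(q) else '',np.percentile(q[:,2],[10,50,90]))
    B=box(.53,.72,.1,.28)
    for lo,hi in((.022,.03),(.03,.056),(.06,.12),(.12,.135),(.135,.16),(.16,.2)):
        q=C[B&(Z>lo)&(Z<hi)]
        if len(q): print('  band',lo,hi,len(q),np.round(np.median(q,0),4),np.round(q.min(0),3),np.round(q.max(0),3))
    pl=B&(Z>.005)&(Z<.016)&(hsv[...,1]<60)&(hsv[...,2]>150); k,l,st,ce=cv2.connectedComponentsWithStats(pl.astype(np.uint8)); i=1+st[1:,4].argmax(); q=C[l==i]
    print(' plate',len(q),np.median(q[:,2]),cv2.minAreaRect(q[:,:2].astype(np.float32)))
    bk=B&(Z>.004)&(Z<.022)&(hsv[...,2]<60); q=C[bk]; print(' pad',len(q),cv2.minEnclosingCircle(q[:,:2].astype(np.float32)) if len(q) else 0)
    y=B&(hsv[...,0]>20)&(hsv[...,0]<34)&(hsv[...,1]>130)&(Z>.1); q=C[y]; print(' collar',len(q),np.median(q,0),q.min(0),q.max(0))
    q=C[(X>.2)&(X<.9)&(Y>-.2)&(Y<.5)&(Z>.2)]; print(' high',len(q),q.min(0) if len(q) else '',q.max(0) if len(q) else '')
E
python3 m.py
```

```text
top table -0.00010661978669890271
 handle n 145 [0.49234678 0.00229229 0.01718737] dir [0.06304519 0.99801067] yaw 1.5077092978165303 -0.03661700172796157 0.036145219251784884 Ztop [0.01714639 0.01984407]
 ring 470 [0.49855484 0.09716869 0.01351578] ((0.5062267184257507, 0.09505248814821243), 0.05509141832590103) [0.00937278 0.01299182 0.01838237]
  band 0.022 0.03 70 [0.6069 0.1863 0.0258] [0.579 0.102 0.022] [0.719 0.238 0.03 ]
  band 0.03 0.056 58 [0.6083 0.1888 0.0438] [0.587 0.122 0.03 ] [0.718 0.228 0.055]
  band 0.06 0.12 22 [0.6565 0.1814 0.0938] [0.655 0.179 0.06 ] [0.66  0.187 0.117]
  band 0.135 0.16 56 [0.6577 0.1795 0.1496] [0.65  0.174 0.135] [0.685 0.192 0.16 ]
  band 0.16 0.2 25 [0.6587 0.1803 0.1873] [0.655 0.177 0.162] [0.663 0.185 0.193]
 plate 815 0.009953954361511697 ((0.618423342704773, 0.19073665142059326), (0.0977601557970047, 0.11048297584056854), 77.83766174316406)
 pad 57 ((0.6210753917694092, 0.19198393821716309), 0.03511273115873337)
 collar 24 [0.65700681 0.17850653 0.15111361] [0.65155987 0.17370898 0.1476826 ] [0.66758714 0.18940377 0.1540203 ]
 high 1
[... 636 characters left out ...]
] [0.651 0.172 0.061] [0.663 0.186 0.12 ]
  band 0.12 0.135 14 [0.6538 0.1774 0.1264] [0.652 0.173 0.12 ] [0.662 0.183 0.132]
  band 0.135 0.16 77 [0.6566 0.1758 0.1465] [0.646 0.17  0.136] [0.682 0.19  0.159]
  band 0.16 0.2 44 [0.6553 0.1789 0.1763] [0.651 0.174 0.161] [0.661 0.189 0.193]
 plate 356 0.009299418643826607 ((0.6165592670440674, 0.19069385528564453), (0.10324779152870178, 0.11048485338687897), 76.45989990234375)
 pad 64 ((0.6203312873840332, 0.18492817878723145), 0.04071846604347229)
 collar 46 [0.65336065 0.17497499 0.14657373] [0.64591082 0.17040168 0.13768848] [0.66631537 0.18950089 0.15378971]
 high 7564 [0.20008517 0.30635065 0.20000202] [0.8999435  0.49999739 0.49550459]
```

Run:
```python
from h import *
for n in('top','scene'):
    c=load(n);C=cloud(c).reshape(-1,3)
    for lo,hi in((.1,.2),(.2,.4),(.4,.7)):
        q=C[(C[:,2]>lo)&(C[:,2]<hi)&(C[:,0]>.15)&(C[:,0]<.85)&(C[:,1]>-.1)&(C[:,1]<.75)]
        h=np.histogram2d(q[:,0],q[:,1],bins=[np.arange(.15,.86,.1),np.arange(-.1,.76,.1)])[0].astype(int); print(n,lo,hi);print(h)
```

```text
top 0.1 0.2
[[  0   0   0   0   0   0   0   0]
 [  0   0   0   0   0   0   0   0]
 [  0   0   0   0   0 212 153   3]
 [  0   0   0   0   0 182  64 613]
 [  0   0   1   0 126  76   0 202]
 [  0   0  88   0  41   0   0   0]
 [  0   0   0   0 219   0   0   0]]
top 0.2 0.4
[[   0    0    0    0    0  447   98    0]
 [   0    0    0    0    0  377  185    0]
 [   0    0    0    0    0    3    0    0]
 [   0    0    0    0    0    5    0    0]
 [   0    0    0    0 2087  824    0    0]
 [   0    0    0    0 1738    1    0    0]
 [   0    0    0    0 1791  523    0    0]]
top 0.4 0.7
[[   0    0    0    0    0    0    0    0]
 [   0    0    0    0    0    0    0    0]
 [   0    0    0    0    0    0    0    0]
 [   0    0    0    0    0    0    0    0]
 [   0    0    0    0 2655  305    0    0]
 [   0    0    0    0 4159    0    0    0]
 [   0    0    0    0    4    0    0    0]]
scene 0.1 0.2
[[  0   0   0   0   0   0   0   0]
 [  0   0   0   0   0   0   0   0]
 [  0   0   0   0   0 222  83   2]
 [  0   0   0   0   0 119  25 238]
 [  0   0  15   0 351  86   0 100]
 [  0   0 144   0 297   0   0   0]
 [  0   0   0   0 706  22   0   0]]
scene 0.2 0.4
[[   0    0    0    0    0  338  438    0]
 [   0    0    0    0    0  125  491  174]
 [   0    0    0    0    0    4    0    0]
 [   0    0    0    0    0    0    0    0]
 [   0    0    0    0 1676  320    0    0]
 [   0    0    0    0 1762    0    0    0]
 [   0    0    0    0 1226  216    0    0]]
scene 0.4 0.7
[[  0   0   0   0   0   0 472   0]
 [  0   0   0   0   0   0 765   0]
 [  0   0   0   0   0   0   0   0]
 [  0   0   0   0   0   0   0   0]
 [  0   0   0   0 572  54   0   0]
 [  0   0   0   0 769   0   0   0]
 [  0   0   0   0   0   0   0   0]]
```

```bash
cat >> h.py <<'E'
def plan(target,yaw,n,st=None,fr=None):
    """constant row of n that leads to target TCP pose (tool down), arc in plane"""
    st=st or robot.get_state(); p=np.array(st['tool_pos']); y0=st['eef_rot'][2]
    dy=(yaw-y0+np.pi)%(2*np.pi)-np.pi; A=np.zeros((2,2))
    for k in range(n):
        y=y0+dy*k/n; A+=np.array([[np.cos(y),np.sin(y)],[np.sin(y),-np.cos(y)]])
    D=np.array(target)-p; s=np.linalg.solve(A,D[:2])
    print('n',n,'x %.4f y %.4f z %.4f yaw %.2f'%(s[0],s[1],-D[2]/n,-np.degrees(dy)/n))
E
python3 - <<'E'
from h import *
plan([.4915,.0105,.12],1.515,14)
plan([.4915,.0105,.12],1.515,16)
E
```

```text
n 14 x -0.0443 y -0.0087 z 0.0073 yaw 4.84
n 16 x -0.0388 y -0.0074 z 0.0064 yaw 4.23
```

Call:
{"api": "apply_moves", "payload": {"steps": [{"z": -0.03}, {"z": -0.04}, {"z": -0.03}], "jaw": 1}}

```text
schema error: expected keys x, y, z, yaw
```

Call:
{"api": "apply_moves", "payload": {"steps": [{"x": 0, "y": 0, "z": -0.03, "yaw": 0}, {"x": 0, "y": 0, "z": -0.03, "yaw": 0}], "jaw": 1}}

```text
time_s: 0.35
tool_pos: [0.2688, 0.5638, 0.2827]
eef_rot: [-3.14, 0.0, 2.697]
contact_force: [0.2, 1.1, 0.6]
finger_gap: 1.0
finger_force: 0.0
```

Call:
{"api": "apply_moves", "payload": {"steps": [{"x": -0.0388, "y": -0.0074, "z": 0, "yaw": 4.23}, {"x": -0.0388, "y": -0.0074, "z": 0, "yaw": 4.23}, {"x": -0.0388, "y": -0.0074, "z": 0, "yaw": 4.23}, {"x": -0.0388, "y": -0.0074, "z": 0, "yaw": 4.23}, {"x": -0.0388, "y": -0.0074, "z": 0, "yaw": 4.23}, {"x": -0.0388, "y": -0.0074, "z": 0, "yaw": 4.23}, {"x": -0.0388, "y": -0.0074, "z": 0, "yaw": 4.23}, {"x": -0.0388, "y": -0.0074, "z": 0, "yaw": 4.23}]}}

```text
time_s: 1.35
tool_pos: [0.4651, 0.3203, 0.2822]
eef_rot: [-3.141, 0.0, 2.103]
contact_force: [-0.4, 0.3, 0.2]
finger_gap: 0.997
finger_force: 0.0
```

Call:
{"api": "apply_moves", "payload": {"steps": [{"x": -0.0388, "y": -0.0074, "z": 0, "yaw": 4.23}, {"x": -0.0388, "y": -0.0074, "z": 0, "yaw": 4.23}, {"x": -0.0388, "y": -0.0074, "z": 0, "yaw": 4.23}, {"x": -0.0388, "y": -0.0074, "z": 0, "yaw": 4.23}, {"x": -0.0388, "y": -0.0074, "z": 0.02, "yaw": 4.23}, {"x": -0.0388, "y": -0.0074, "z": 0.02, "yaw": 4.23}, {"x": -0.0388, "y": -0.0074, "z": 0.03, "yaw": 4.23}, {"x": -0.0388, "y": -0.0074, "z": 0.03, "yaw": 4.23}]}}

```text
time_s: 2.35
tool_pos: [0.4916, 0.0092, 0.1818]
eef_rot: [3.141, -0.001, 1.511]
contact_force: [0.0, 0.2, 0.1]
finger_gap: 0.999
finger_force: 0.0
```

Call:
{"api": "apply_moves", "payload": {"steps": [{"x": 0, "y": 0, "z": 0.03, "yaw": 0}, {"x": 0, "y": 0, "z": 0.03, "yaw": 0}, {"x": 0, "y": 0, "z": 0, "yaw": 0}]}}

```text
time_s: 2.72
tool_pos: [0.4904, 0.0104, 0.1211]
eef_rot: [-3.138, 0.001, 1.514]
contact_force: [0.9, -0.2, 0.3]
finger_gap: 0.997
finger_force: 0.0
```

Run:
```python
from h import *
c=grab('scene','s2'); save(c['img'],'s2.png',(190,350,130,250),4)
st=robot.get_state();print(st['tool_pos'],st['eef_rot'],st['time_s'],st['contact_force']); plan([.4915,.0105,.002],1.515,4,st)
```

```text
[0.4915612  0.01073751 0.1225943 ] [-3.14037887e+00  3.52017362e-04  1.51396278e+00] 2.775 [ 0.36242467 -0.24726745  0.19341966]
n 4 x -0.0001 y -0.0000 z 0.0301 yaw -0.01
```

View pics/s2.png

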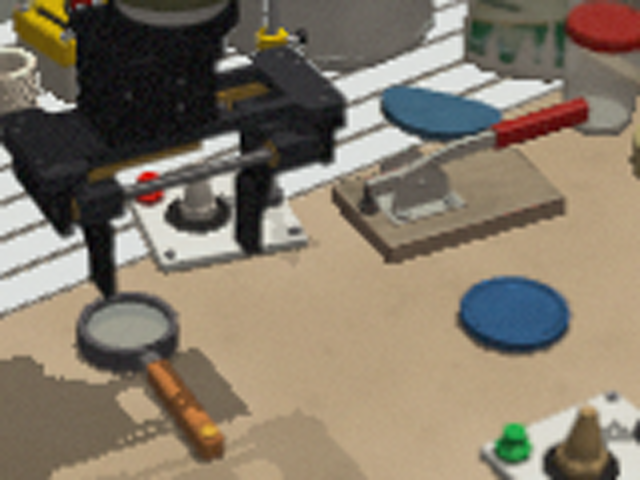

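The open fingers straddle the handle line of the large loupe: ring at (128,330) and handle from (150,365) to (210,445) in the crop. I go down and grip.

Call:
{"api": "apply_moves", "payload": {"steps": [{"x": 0, "y": 0, "z": 0.04, "yaw": 0}, {"x": 0, "y": 0, "z": 0.04, "yaw": 0}, {"x": 0, "y": 0, "z": 0.02, "yaw": 0}, {"x": 0, "y": 0, "z": 0.01, "yaw": 0}, {"x": 0, "y": 0, "z": 0.008, "yaw": 0}, {"x": 0, "y": 0, "z": 0, "yaw": 0}, {"x": 0, "y": 0, "z": 0, "yaw": 0}]}}

```text
time_s: 3.65
tool_pos: [0.4927, 0.0116, 0.0053]
eef_rot: [3.14, -0.0, 1.515]
contact_force: [0.1, -0.1, -0.1]
finger_gap: 1.004
finger_force: 0.0
```

Call:
{"api": "apply_moves", "payload": {"steps": [{"x": 0, "y": 0, "z": 0, "yaw": 0}, {"x": 0, "y": 0, "z": 0, "yaw": 0}, {"x": 0, "y": 0, "z": 0, "yaw": 0}, {"x": 0, "y": 0, "z": 0, "yaw": 0}, {"x": 0, "y": 0, "z": 0, "yaw": 0}, {"x": 0, "y": 0, "z": 0, "yaw": 0}, {"x": 0, "y": 0, "z": 0, "yaw": 0}, {"x": 0, "y": 0, "z": 0, "yaw": 0}], "jaw": 0, "newtons": 40}}

```text
time_s: 4.65
tool_pos: [0.4922, 0.0116, 0.0045]
eef_rot: [3.142, -0.0, 1.516]
contact_force: [-1.5, -0.2, 0.5]
finger_gap: 0.185
finger_force: 40.0
```

Call:
{"api": "apply_moves", "payload": {"steps": [{"x": 0, "y": 0, "z": -0.005, "yaw": 0}, {"x": 0, "y": 0, "z": -0.01, "yaw": 0}, {"x": 0, "y": 0, "z": -0.02, "yaw": 0}, {"x": 0, "y": 0, "z": -0.03, "yaw": 0}, {"x": 0, "y": 0, "z": -0.03, "yaw": 0}, {"x": 0, "y": 0, "z": -0.03, "yaw": 0}, {"x": 0, "y": 0, "z": -0.012, "yaw": 0}, {"x": 0, "y": 0, "z": 0, "yaw": 0}]}}

```text
time_s: 5.65
tool_pos: [0.4924, 0.0117, 0.1419]
eef_rot: [3.14, -0.001, 1.516]
contact_force: [-0.5, 0.3, -1.6]
finger_gap: 0.179
finger_force: 40.0
```

Run:
```python
from h import *
st=robot.get_state();print(st['tool_pos'],st['eef_rot'],st['time_s'],st['contact_force'],st['finger_gap'])
ims=[]
for n in('top','scene'):
    c=grab(n,n+'3');C=cloud(c);X,Y,Z=C[...,0],C[...,1],C[...,2]
    m=(X>.42)&(X<.57)&(Y>.04)&(Y<.15)&(Z>.1)&(Z<.2); v,u=np.where(m); print(n,m.sum(),u.min(),u.max(),v.min(),v.max())
    q=C[m]; A=np.c_[q[:,:2]-[.5,.095],np.ones(len(q))]; f=np.linalg.lstsq(A,q[:,2],rcond=None)[0]; print(' plane',f,cv2.minEnclosingCircle(q[:,:2].astype(np.float32)),q.mean(0),np.percentile(q[:,2],[5,50,95]))
    cu,cv=int(u.mean()),int(v.mean()); ims.append(cv2.resize(c['img'][max(cv-50,0):cv+50,cu-50:cu+50],(390,390),interpolation=cv2.INTER_CUBIC))
save(np.hstack(ims),'lift.png')
```

```text
[0.49236919 0.01167313 0.14194915] [ 3.14046060e+00 -6.55084111e-04  1.51567258e+00] 5.65 [-0.54740528  0.27732893 -1.61985481] 0.17940066119770945
top 488 208 229 199 226
 plane [0.00051834 0.0525413  0.15026862] ((0.4982019066810608, 0.09927000850439072), 0.034020088613033295) [0.4972462  0.10409215 0.15074491] [0.14699227 0.15012272 0.1562255 ]
scene 145 208 232 164 182
 plane [0.04123008 0.0401458  0.14765995] ((0.48804962635040283, 0.08657540380954742), 0.04231823608279228) [0.47893457 0.08329078 0.14632134] [0.13803591 0.14693643 0.1540075 ]
```

View pics/lift.png

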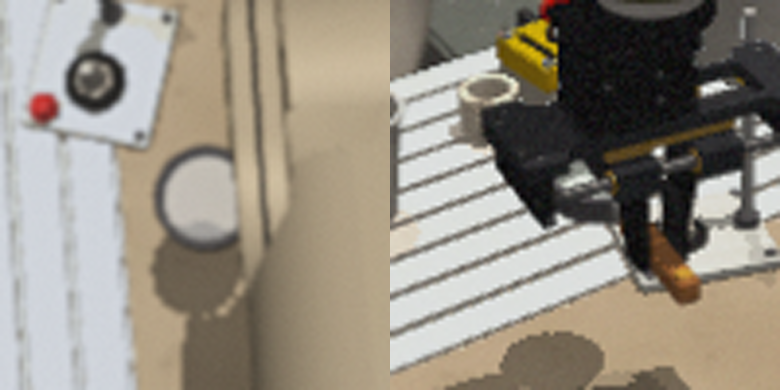

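Crop: the ring hangs clear of the table in the fingers. In the top view it is at (205,198), with the nest at (93,80). It looks level, so I carry it left first and then forward, stopping short to measure.

Call:
{"api": "apply_moves", "payload": {"steps": [{"x": 0.015, "y": 0, "z": 0, "yaw": 0}, {"x": 0.02, "y": 0, "z": 0, "yaw": 0}, {"x": 0.02, "y": 0.01, "z": 0, "yaw": 0}, {"x": 0.02, "y": 0.02, "z": 0, "yaw": 0}, {"x": 0.015, "y": 0.02, "z": 0, "yaw": 0}, {"x": 0.01, "y": 0.02, "z": 0, "yaw": 0}, {"x": 0, "y": 0.015, "z": 0, "yaw": 0}, {"x": 0, "y": 0, "z": 0, "yaw": 0}]}}

```text
time_s: 6.75
tool_pos: [0.5832, 0.1075, 0.1405]
eef_rot: [-3.141, 0.001, 1.516]
contact_force: [-0.4, -0.5, -1.4]
finger_gap: 0.179
finger_force: 40.0
```

```bash
cat > r.py <<'E'
from h import *
import sys
from scipy.optimize import least_squares
tag=sys.argv[1]
st=robot.get_state();print(st['tool_pos'],st['eef_rot'],st['time_s'],st['contact_force'],st['finger_gap'])
e=np.array(st['tool_pos'])[:2]+.088*np.array([np.cos(st['eef_rot'][2]),np.sin(st['eef_rot'][2])]); print('lens expected',e)
ims=[]
for n in('top','scene'):
    c=grab(n,n+tag);C=cloud(c);X,Y,Z=C[...,0],C[...,1],C[...,2]
    d=np.hypot(X-e[0],Y-e[1]); rel=(X-e[0])*0+(Y-e[1])
    m=(d<.04)&(Z>.12)&(Z<.17)&(rel>-.02); q=C[m]; print(n,len(q))
    (cx,cy),r=cv2.minEnclosingCircle(q[:,:2].astype(np.float32)); print(' circle',cx,cy,r)
    rr=np.hypot(q[:,0]-e[0],q[:,1]-e[1]); k=q[(rr>.028)&(rr<.035)&(q[:,2]>.148)]
    f=least_squares(lambda a:a[0]+a[1]*(k[:,0]-e[0])+a[2]*(k[:,1]-e[1])-k[:,2],[.15,0,0],loss='soft_l1',f_scale=.001).x
    print(' rim plane',len(k),f,'z',np.percentile(q[:,2],[5,50,95]))
    hsv=cv2.cvtColor(c['img'],cv2.COLOR_RGB2HSV)
    y=(X>.63)&(X<.69)&(Y>.15)&(Y<.2)&(hsv[...,0]>20)&(hsv[...,0]<34)&(hsv[...,1]>120)&(Z>.1)
    if y.any(): print(' collar',y.sum(),C[y].min(0),C[y].max(0))
    v,u=np.where(m);cu,cv=int(u.mean()),int(v.mean()); ims.append(cv2.resize(c['img'][max(cv-40,0):cv+40,cu-40:cu+40],(390,390),interpolation=cv2.INTER_CUBIC))
save(np.hstack(ims),tag+'.png')
E
python3 r.py a4
```

```text
[0.58316909 0.1075127  0.14053314] [-3.14084878e+00  8.33821897e-04  1.51601390e+00] 6.75 [-0.37425659 -0.45804401 -1.35629982] 0.17885918258539174
lens expected [0.58798753 0.19538068]
top 0
 circle 0.0 0.0 0.0Traceback (most recent call last):
  File "r.py", line 15, in <module>
    print(' rim plane',len(k),f,'z',np.percentile(q[:,2],[5,50,95]))
                                    ~~~~~~~~~~~~~^^^^^^^^^^^^^^^^^^
    return _quantile_unchecked(
        a, q, axis, out, overwrite_input, method, keepdims, weights)
    return _ureduce(a,
                    func=_quantile_ureduce_func,
    ...<5 lines>...
                    overwrite_input=overwrite_input,
                    method=method)
    r = func(a, **kwargs)
    result = _quantile(arr,
                       quantiles=q,
    ...<2 lines>...
                       out=out,
                       weights=wgt)
    slices_having_nans = np.isnan(arr[-1, ...])
                                  ~~~^^^^^^^^^
IndexError: index -1 is out of bounds for axis 0 with size 0
```

```bash
sed -i "s/for n in('top','scene'):/for n in('scene',):/" r.py; python3 r.py a4
python3 - <<'E'
from h import *
C=cloud(load('top3'));e=np.array([.4982,.0993]);q=C[(np.hypot(C[...,0]-e[0],C[...,1]-e[1])<.036)&(C[...,2]>.13)&(C[...,2]<.165)]
r=np.hypot(*(q[:,:2]-e).T)
for lo,hi in((0,.02),(.027,.034)):
    k=q[(r>lo)&(r<hi)]
    for a in range(-180,180,60):
        t=np.degrees(np.arctan2(*(k[:,:2]-e).T[::-1])); s=k[(t>=a)&(t<a+60)]
        if len(s): print(lo,a,len(s),np.round(np.percentile(s[:,2],[10,50,90]),4))
E
```

```text
[0.58248987 0.1073381  0.1406356 ] [-3.14044284e+00  6.86506363e-04  1.51591487e+00] 6.8 [-0.45552694 -0.42313048 -0.16631314] 0.17762248472788963
lens expected [0.58731701 0.19520561]
scene 68
 circle 0.5743141770362854 0.19979456067085266 0.03225928917527199
 rim plane 4 [ 0.1449229  -0.35616024  0.26849542] z [0.13832471 0.14734165 0.15257743]
 collar 12 [0.65078075 0.16839953 0.13727895] [0.66238514 0.17481879 0.14665765]
0 -180 28 [0.1473 0.1488 0.1504]
0 -120 32 [0.1465 0.149  0.1517]
0 -60 29 [0.1472 0.1497 0.1511]
0 0 36 [0.1475 0.1494 0.1508]
0 60 33 [0.1474 0.1492 0.1515]
0 120 36 [0.147  0.1493 0.1509]
0.027 -180 30 [0.1477 0.1548 0.1565]
0.027 -60 20 [0.1487 0.1545 0.157 ]
0.027 0 37 [0.1494 0.1542 0.1559]
0.027 60 38 [0.149  0.1549 0.1567]
0.027 120 36 [0.1492 0.1542 0.1567]
```

View pics/a4.png

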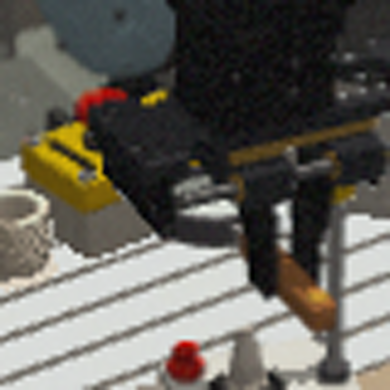

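The ring rim is at 0.1545 all round, so it is level, and it is still held. I do the last 16 mm slowly.

Call:
{"api": "apply_moves", "payload": {"steps": [{"x": 0, "y": 0.004, "z": 0, "yaw": 0}, {"x": 0, "y": 0.004, "z": 0, "yaw": 0}, {"x": 0, "y": 0.004, "z": 0, "yaw": 0}, {"x": -0.001, "y": 0.004, "z": 0, "yaw": 0}, {"x": 0, "y": 0, "z": 0, "yaw": 0}, {"x": 0, "y": 0, "z": 0, "yaw": 0}, {"x": 0, "y": 0, "z": 0, "yaw": 0}, {"x": 0, "y": 0, "z": 0, "yaw": 0}]}}

```text
time_s: 7.85
tool_pos: [0.5984, 0.1049, 0.1416]
eef_rot: [3.142, -0.0, 1.516]
contact_force: [-0.1, 0.4, -0.9]
finger_gap: 0.18
finger_force: 40.0
```

Run:
```python
from h import *
P=[]
for i in range(6):
    c=grab('scene','fin'); st=robot.get_state(); P.append(np.r_[st['tool_pos'],st['eef_rot']])
print(np.mean(P,0),np.std(P,0),st['time_s'],st['contact_force'],st['finger_force'])
m=np.mean(P,0);print('lens',m[:3]+[.0058,.0876,.0042],'target .6055 .1934 .146')
C=cloud(c);hsv=cv2.cvtColor(c['img'],cv2.COLOR_RGB2HSV)
b=(C[...,0]>.63)&(C[...,0]<.69)&(C[...,1]>.15)&(C[...,1]<.2)&(C[...,2]>.1)&(hsv[...,0]>20)&(hsv[...,0]<34)&(hsv[...,1]>120)
print('collar',b.sum(),C[b].min(0),C[b].max(0))
save(c['img'],'fin.png',(190,320,90,200),5)
```

```text
[ 5.98389726e-01  1.04882670e-01  1.41558705e-01 -1.04098279e-05
 -1.32951120e-04  1.51561065e+00] [1.35953854e-05 1.81347313e-05 1.38842902e-05 3.14157335e+00
 1.90882626e-05 2.92356764e-05] 8.15 [-0.31970754  0.20005168 -0.3693706 ] 39.952399134635925
lens [0.60418973 0.19248267 0.14575871] target .6055 .1934 .146Traceback (most recent call last):
  File "<stdin>", line 9, in <module>
    return umr_minimum(a, axis, None, out, keepdims, initial, where)
ValueError: zero-size array to reduction operation minimum which has no identity
```

Run:
```python
from h import *
save(load('fin')['img'],'fin2.png',(190,320,90,200),5)
```

```text
(no output)
```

View pics/fin2.png

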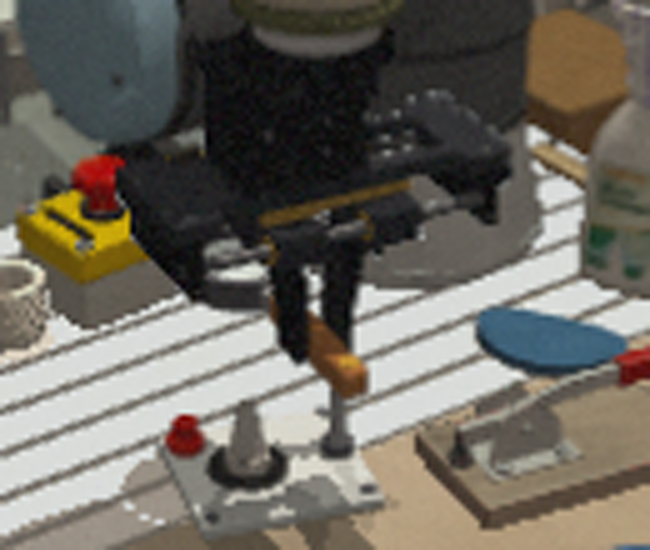

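The loupe's ring is at (240,285), above the nozzle at (247,440). The token at (185,435) and the nozzle have not moved, and the collar is hidden behind the fingers. I hand the job in.

```bash
python3 -c "
from bench import robot
print(robot.close_job())"
```

```text
the job is handed in; nothing more can be done
None
```

The job is handed in with the large loupe held level over the red-token nozzle on the left stand: by my measurements the lens is within about 2 mm of the pad centre and 1 mm of collar height, though the collar was hidden behind the fingers in the last picture and no verdict came back.

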